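Clear the dry-storage case and crack its sticky lid

ROBOT

A 6-joint arm with a two-finger parallel gripper is mounted at the origin on the work surface; the furniture and walls round the work are solid. World frame = base frame: x ahead of the robot, y to its left, z up, the work surface at z = 0. Lengths are in m, angles in rad, forces in N, time in s.
With the tool pointing down it reaches from about 0.35 to 0.775 m from the base axis. Payload 5.5 kg.
Tool frame: the origin (TCP) lies on the mounting face of the last link; the fingertips stand 173 mm ahead of it and the grasp point (between the pads) lies 155 mm ahead of it; z points along the fingers, y is the direction in which the jaws open and shut (so a half turn about z gives the same grasp; the last joint's range is limited). The gripper opens to 85 mm and grips with 20 to 120 N. Pads are 22 mm wide; open, the fingers measure 114 mm over their backs; the gripper's body (76 mm by 85 mm) begins 54 mm behind the grasp point. The pads swing forward as they close: fully open they stand 13 mm farther back than shut.
Start: joints at [1.1, 0.313, 0.046, 1.304, 0, 1.431], TCP at [0.187, 0.544, 0.405] pointing down, gripper open.
Joint ranges: [-2.76, 2.76], [-0.86, 1.69], [-1.03, 1.26], [-2.2, 2.34], [-1.47, 1.5], [-3.14, 3.14]. Speed limits (rad/s): [2.57, 2.57, 3.14, 3.14, 3.14, 3.14].

INTERFACE

Orientations are given as a unit quaternion [w, x, y, z].
In Python, from workcell import * gives the robot as it stands. The module is installed in compiled form; this text tells all that it offers.
- The arm moves only by the shell command python3 -m crank 'ROWS' [FORCE]. ROWS is JSON, a list of rows, each a list of 7 numbers: the shift along the tool's x, y, z in mm, then the turn, a rotation vector about the tool's x, y, z in degrees, then the opening, from 0 (shut) to 1 (fully open). A call has exactly 8 rows; each row shifts and turns the commanded pose from where the row before left it, along the tool's axes as they then stand; what a row does not reach is not made up. A row lasts 1/8 s, in which the tool goes at most 62.5 mm and 10.7 degrees, less where a joint would pass 70% of its speed; a pose out of reach is approached as far as the arm can. A call with a gripper value outside its range is refused whole. The fingers move at their own pace and stop on an object; FORCE is the grip in N (left out, the last holds). Time passes only in rows, so rows that do not move let the fingers close, or fill a call up. It gives the time, the measured TCP pose, the force and the opening at its end, in the units of the state.
- get_state(): the state, without advancing time (a new reading comes with each control period).
- read_camera(name): name is "scene" or "top" or "wrist"; returns the picture (480x640x3 uint8, blue, green, red); there is no depth.
- calibration(name): a dict with "fx", "fy", "cx", "cy" (pixels), "k1" (the pictures are not rectified: a ray, as slopes to the right and down, at radius r is drawn at 1 + k1 r^2 times it, then the intrinsics apply), "extrinsics" (4x4, takes a point from world to camera coordinates). Camera axes: x right, y down, z forward; pixel columns grow to the right and rows downward; lengths in m; the calibration is good to about 2 mm. A picture is of the moment at which its call begins: read the wrist's pose just before it. calibration takes no time and is no camera call; for the wrist camera it gives the pose at the moment of the call.
- hand_in(): hands the job in, once; it reports no verdict.
The state is a dict: "clock": time; "joint_pos": joint angles; "qvel": joint speeds; "tau": joint torques, N m; "tcp_pos": TCP position; "orientation": TCP orientation; "wrist_force": force on the tool from outside, world axes, zero at the start; "ft_torque": the same for the moment, N m; "finger_gap": finger opening in m.
Only numpy, scipy, OpenCV 4.12 (cv2) and the standard library are available. Lean on these libraries where they do the work, as an engineer would, in place of code of your own. Each camera call takes 0.05 s, during which the arm holds its last target.

TASK

Clear the two fuse cartons off the lid of the dry-storage case by stacking them squarely on the third carton that stands on the bench, which stays where it is, so that the three make one straight column. Then take the lid by its handle, pull it straight up until the sticky seal breaks free without jerking the lid right off, and finish while holding it level by the handle, about 2 cm open over the tub; do not let go. Leave the relay, the tape roll and the pliers alone.

Things in the scene. Friction and masses are not known exactly. Their poses are not given: they have to be found in the camera images.
- dry_case: Dry-storage case, fixed to the bench: black tub 150 (x) x 230 (y) x 70 mm high, closed by a flat grey lift-off lid. Origin: centre of the tub's underside, z up.
- case_lid: The grey lid, 154 x 234 x 10 mm, with a plug 24 mm deep below it that sits in the tub and a black handle on top; 0.3 kg. It comes straight up. Origin: centre of the plate's underside: 70 mm above the mat when shut, higher by as much as the lid is open. The seal holds it with a peak pull of about 15 N (weight included) at 1 to 3 mm, then gives way; nothing holds it past 13 mm.
- handle_grip (a point): Middle of the handle bar, the point to grip across its 14 mm, at the middle of the lid, 34 mm above the lid's top. The bar is level, 74 mm long (along the lid's x), 14 mm thick (y), 16 mm high, on a post at each end; its underside is 26 mm, its top 42 mm above the lid's top. One finger goes on either side of it.
- carton_1: One of the two cartons that lie on the lid at the start: a closed tan card fuse carton with a blue band, 40 (its x) x 62 (its y) x 18 mm high, about 60 g, rigid. Origin: centre of its underside, z up. Grip across the 40 mm.
- carton_2: The other carton on the lid: a closed tan card fuse carton with a blue band, 40 (its x) x 62 (its y) x 18 mm high, about 60 g, rigid. Origin: centre of its underside, z up. Grip across the 40 mm.
- carton_base: The carton that stands on the bench, the foot of the column: a closed tan card fuse carton with a blue band, 40 (its x) x 62 (its y) x 18 mm high, about 60 g, rigid. Origin: centre of its underside, z up. Grip across the 40 mm.
- iron_stand: A soldering iron in its stand, fixed in front of the robot. The violet handle leans away from the robot and to its right, up to 0.21 m above the mat: carry things well above it or round it. Origin: on the mat under the middle of the stand.
- spare_relay: Black relay, 13 x 29 x 26 mm, standing on the mat; a bystander. Origin: centre of its underside.
- tape_roll: Roll of black insulating tape, 67 mm across, 19 mm high, flat on the bench; a bystander. Origin: centre of its underside.
- cutters: Small pliers with blue handles, 38 x 130 x 11 mm, flat on the bench; a bystander. Origin: centre of its underside.

How it is judged:
On the way, in this order (a step that is already met when the one before it is completed fails the run):
1. both cartons stacked squarely on the third and released, the lid still shut (angle between carton_base's own z axis and vertical below 0.1 rad and height (world z) of carton_base below 0.005 m and distance of carton_base from where it was at the start of the episode below 0.03 m and ((horizontal distance between carton_1 and carton_base below 0.01 m and angle between the x axis of carton_1 and the x axis of carton_base, either way round below 0.2 rad and z of carton_1 in the frame of carton_base between 0.015 and 0.021 m and horizontal distance between carton_2 and carton_1 below 0.01 m and angle between the x axis of carton_2 and the x axis of carton_1, either way round below 0.2 rad and z of carton_2 in the frame of carton_1 between 0.015 and 0.021 m) or (horizontal distance between carton_2 and carton_base below 0.01 m and angle between the x axis of carton_2 and the x axis of carton_base, either way round below 0.2 rad and z of carton_2 in the frame of carton_base between 0.015 and 0.021 m and horizontal distance between carton_1 and carton_2 below 0.01 m and angle between the x axis of carton_1 and the x axis of carton_2, either way round below 0.2 rad and z of carton_1 in the frame of carton_2 between 0.015 and 0.021 m)) and z of case_lid in the frame of dry_case below 0.073 m and contact force between the fingers and carton_1 below 0.05 N and contact force between the fingers and carton_2 below 0.05 N and contact force between the fingers and carton_base below 0.05 N), for 0.2 s.
2. the seal is broken: the lid raised past it by the handle (angle between carton_base's own z axis and vertical below 0.1 rad and height (world z) of carton_base below 0.005 m and distance of carton_base from where it was at the start of the episode below 0.03 m and ((horizontal distance between carton_1 and carton_base below 0.01 m and angle between the x axis of carton_1 and the x axis of carton_base, either way round below 0.2 rad and z of carton_1 in the frame of carton_base between 0.015 and 0.021 m and horizontal distance between carton_2 and carton_1 below 0.01 m and angle between the x axis of carton_2 and the x axis of carton_1, either way round below 0.2 rad and z of carton_2 in the frame of carton_1 between 0.015 and 0.021 m) or (horizontal distance between carton_2 and carton_base below 0.01 m and angle between the x axis of carton_2 and the x axis of carton_base, either way round below 0.2 rad and z of carton_2 in the frame of carton_base between 0.015 and 0.021 m and horizontal distance between carton_1 and carton_2 below 0.01 m and angle between the x axis of carton_1 and the x axis of carton_2, either way round below 0.2 rad and z of carton_1 in the frame of carton_2 between 0.015 and 0.021 m)) and z of case_lid in the frame of dry_case above 0.08 m and contact force between the fingers and case_lid above 0.5 N and distance between the grasp point and handle_grip below 0.045 m), for 0.1 s.
At the end, for the whole second after the job is handed in: Three cartons in one column, each within 10 mm and 0.2 rad of the one below, the lowest within 30 mm of its start, none touched; the lid still in the fingers by its handle, 12 to 35 mm above its seat, within 30 mm of centre over the tub, level within 0.2 rad, not resting on the tub (angle between carton_base's own z axis and vertical below 0.1 rad and height (world z) of carton_base below 0.005 m and distance of carton_base from where it was at the start of the episode below 0.03 m and ((horizontal distance between carton_1 and carton_base below 0.01 m and angle between the x axis of carton_1 and the x axis of carton_base, either way round below 0.2 rad and z of carton_1 in the frame of carton_base between 0.015 and 0.021 m and horizontal distance between carton_2 and carton_1 below 0.01 m and angle between the x axis of carton_2 and the x axis of carton_1, either way round below 0.2 rad and z of carton_2 in the frame of carton_1 between 0.015 and 0.021 m) or (horizontal distance between carton_2 and carton_base below 0.01 m and angle between the x axis of carton_2 and the x axis of carton_base, either way round below 0.2 rad and z of carton_2 in the frame of carton_base between 0.015 and 0.021 m and horizontal distance between carton_1 and carton_2 below 0.01 m and angle between the x axis of carton_1 and the x axis of carton_2, either way round below 0.2 rad and z of carton_1 in the frame of carton_2 between 0.015 and 0.021 m)) and contact force between the fingers and carton_1 below 0.05 N and contact force between the fingers and carton_2 below 0.05 N and contact force between the fingers and carton_base below 0.05 N and z of case_lid in the frame of dry_case between 0.082 and 0.105 m and linear speed of case_lid below 0.02 m/s and angle between case_lid's own z axis and vertical below 0.2 rad and horizontal distance between case_lid and dry_case below 0.03 m and contact force between case_lid and dry_case below 0.3 N and contact force between the fingers and case_lid above 0.5 N and distance between the grasp point and handle_grip below 0.045 m); the arm keeps its last pose, push and grip.
It fails at once if the lid is jerked right off (60 mm above its seat) (z of case_lid in the frame of dry_case above 0.13 m).
It fails at once if the lid is opened before the column stands, or the column comes down after (z of case_lid in the frame of dry_case above 0.078 m and not (angle between carton_base's own z axis and vertical below 0.1 rad and height (world z) of carton_base below 0.005 m and distance of carton_base from where it was at the start of the episode below 0.03 m and ((horizontal distance between carton_1 and carton_base below 0.01 m and angle between the x axis of carton_1 and the x axis of carton_base, either way round below 0.2 rad and z of carton_1 in the frame of carton_base between 0.015 and 0.021 m and horizontal distance between carton_2 and carton_1 below 0.01 m and angle between the x axis of carton_2 and the x axis of carton_1, either way round below 0.2 rad and z of carton_2 in the frame of carton_1 between 0.015 and 0.021 m) or (horizontal distance between carton_2 and carton_base below 0.01 m and angle between the x axis of carton_2 and the x axis of carton_base, either way round below 0.2 rad and z of carton_2 in the frame of carton_base between 0.015 and 0.021 m and horizontal distance between carton_1 and carton_2 below 0.01 m and angle between the x axis of carton_1 and the x axis of carton_2, either way round below 0.2 rad and z of carton_1 in the frame of carton_2 between 0.015 and 0.021 m)))).
It fails at once if a bystander is moved by more than 20 mm (distance of any of spare_relay, tape_roll, cutters from where it was at the start of the episode above 0.02 m).
It also fails if it takes over 58 s, if anything falls off the work surface, if the arm or the gripper's body presses on something with over 40 N, if the wrist force passes 120 N, or if a joint passes its speed limit or range.

## Working session

There is one attempt and no reset: what is moved stays moved. The work goes in short steps, Python scripts to look and compute and a shell command to move; the robot and the scene stay as the last step left them, time stands still between calls to the robot, and variables do not carry over. Pictures are saved under pics/ and viewed, and the job is handed in when it is done.

```bash
mkdir -p pics; ls; python3 - <<'E'
from workcell import *
import cv2
s=get_state(); print({k:(s[k]) for k in ('clock','tcp_pos','orientation','wrist_force','finger_gap')})
for n in ('scene','top','wrist'):
    c=calibration(n); print(n,c)
    cv2.imwrite(f'pics/{n}0.png',read_camera(n))
E
```

```text
pics
{'clock': 0.0, 'tcp_pos': array([0.1866976 , 0.54364594, 0.40384023]), 'orientation': array([-2.31330900e-04,  1.64640266e-01,  9.86353304e-01, -8.30259499e-04]), 'wrist_force': array([ 0.42551192, -1.05587548,  0.29526939]), 'finger_gap': 0.08513452408962284}
scene {'fx': 541.6170649458891, 'fy': 541.6170649458891, 'cx': 320.31255738898545, 'cy': 240.55517945645803, 'k1': -0.10829037556769344, 'extrinsics': array([[ 0.74036719, -0.67220141, -0.00129679, -0.33694791],
       [-0.48448995, -0.53228124, -0.69422343,  0.36099102],
       [ 0.46596772,  0.51460854, -0.71975839,  0.77227895],
       [ 0.        ,  0.        ,  0.        ,  1.        ]])}
top {'fx': 500.21559841316906, 'fy': 500.21559841316906, 'cx': 320.0044816975667, 'cy': 233.3469642133081, 'k1': -0.11884973369883535, 'extrinsics': array([[-0.00803129, -0.99968565, -0.02375095,  0.09583681],
       [-0.98556602,  0.01192996, -0.16887065,  0.51815126],
       [ 0.16910091,  0.02205188, -0.98535202,  1.15797945],
       [ 0.        ,  0.        ,  0.        ,  1.        ]])}
wrist {'fx': 417.1810025189035, 'fy': 417.1810025189035, 'cx': 319.2087817646186, 'cy': 238.70163032461548, 'k1': -0.062151631334249356, 'extrinsics': array([[ 3.24183810e-01,  9.45993662e-01, -9.21716807e-04,
        -5.73309792e-01],
       [ 9.00300183e-01, -3.08225601e-01,  3.07337859e-01,
        -3.95920899e-02],
       [ 2.90455570e-01, -1.00463780e-01, -9.51600016e-01,
         3.80328592e-01],
       [ 0.00000000e+00,  0.00000000e+00,  0.00000000e+00,
         1.00000000e+00]])}
```

View pics/top0.png

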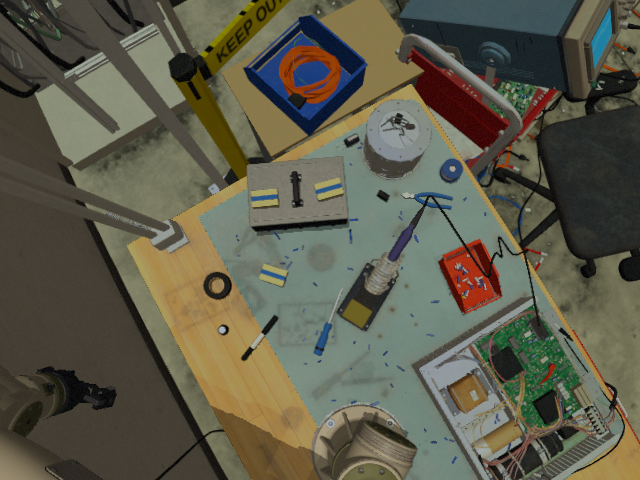

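View pics/scene0.png

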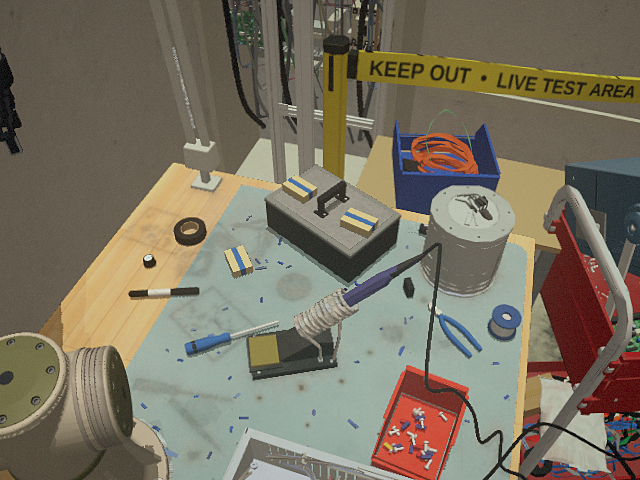

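View pics/wrist0.png

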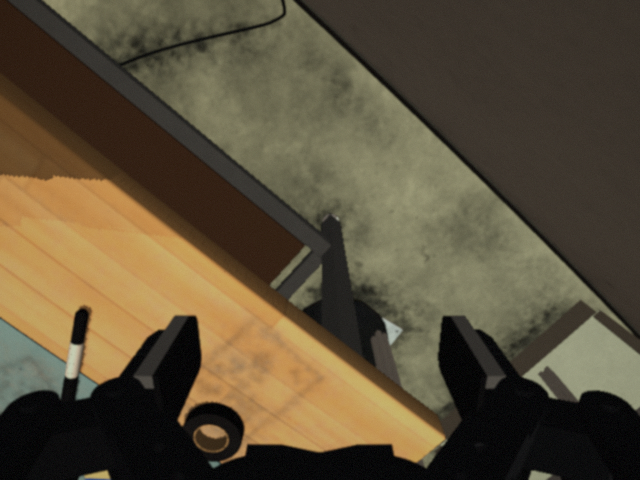

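```bash
cat > h.py <<'E'
import numpy as np, cv2
from scipy.spatial.transform import Rotation as R
from workcell import *
def KD(c):
    return np.array([[c['fx'],0,c['cx']],[0,c['fy'],c['cy']],[0,0,1.]]), np.array([c['k1'],0,0,0,0.])
def proj(c,P):
    K,D=KD(c);E=np.array(c['extrinsics']);rv=cv2.Rodrigues(E[:3,:3])[0]
    return cv2.projectPoints(np.asarray(P,float).reshape(-1,1,3),rv,E[:3,3],K,D)[0].reshape(-1,2)
def back(c,uv,z):
    K,D=KD(c);E=np.array(c['extrinsics'])
    n=cv2.undistortPoints(np.asarray(uv,float).reshape(-1,1,2),K,D).reshape(-1,2)
    d=np.c_[n,np.ones(len(n))]@E[:3,:3]; o=-E[:3,:3].T@E[:3,3]
    return o+d*((z-o[2])/d[:,2])[:,None]
E
python3 - <<'E'
import cv2
t=cv2.imread('pics/top0.png');s=cv2.imread('pics/scene0.png')
cv2.imwrite('pics/tz.png',cv2.resize(t[145:295,235:365],None,fx=4,fy=4,interpolation=cv2.INTER_CUBIC))
cv2.imwrite('pics/sz.png',cv2.resize(s[155:290,215:410],None,fx=4,fy=4,interpolation=cv2.INTER_CUBIC))
E
```

```text
(no output)
```

View pics/tz.png

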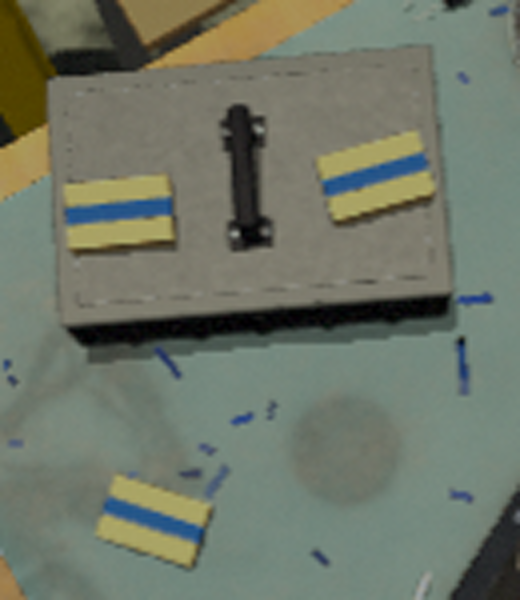

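View pics/sz.png

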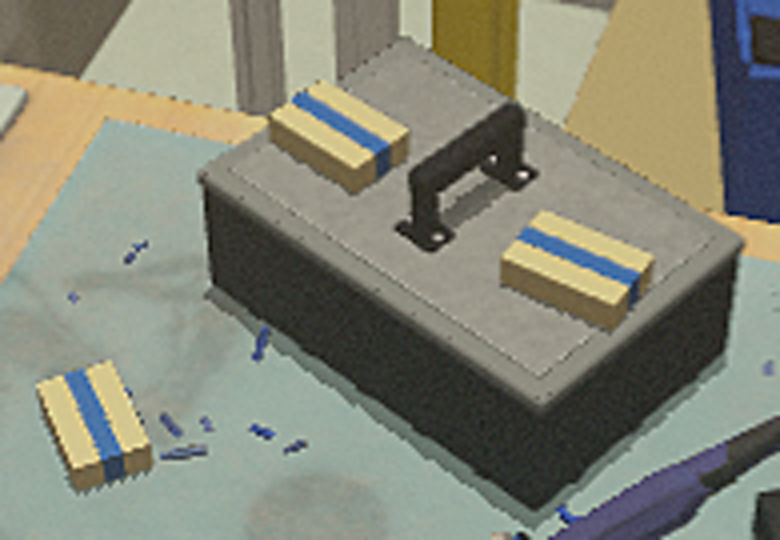

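```bash
python3 - <<'E'
from h import *
c=calibration('top'); o=np.array([235,145])
def q(n,pts,z):
    uv=(np.array(pts,float)+.5)/4-.5+o
    P=back(c,uv,z)[:,:2]; m=P.mean(0)
    e=[np.linalg.norm(P[i]-P[(i+1)%4])*1000 for i in range(4)]
    d=(P[0]-P[1])+(P[3]-P[2])
    print(n,m.round(4),np.round(e,1),'long-dir deg',np.degrees(np.arctan2(d[1],d[0])).round(1), 'r',np.linalg.norm(m).round(3))
q('A',[(65,184),(169,174),(174,241),(73,249)],.098)
q('B',[(318,157),(418,132),(433,193),(334,221)],.098)
q('base',[(116,475),(212,504),(193,566),(97,534)],.018)
q('lid',[(49,80),(430,46),(452,293),(66,323)],.080)
print('handle ends',back(c,(np.array([[240,108],[250,243.]])+.5)/4-.5+o,.12))
E
```

```text
A [0.5964 0.2182] [61.5 40.4 59.3 39.6] long-dir deg 94.2 r 0.635
B [0.616  0.0686] [60.5 37.9 60.  39.7] long-dir deg 104.6 r 0.62
base [0.4233 0.206 ] [61.7 39.3 62.  37.8] long-dir deg 72.0 r 0.471
lid [0.6169 0.1442] [230.4 152.  227.6 149.8] long-dir deg 94.1 r 0.633
handle ends [[0.65163124 0.14643172 0.12      ]
 [0.57157387 0.14059227 0.12      ]]
```

```bash
cat >> h.py <<'E'
def go(xyz,jaw=None):
    s=get_state();q=s['orientation'];r=R.from_quat([q[1],q[2],q[3],q[0]]);M=r.as_matrix()
    p=s['tcp_pos'];y=np.degrees(np.arctan2(M[1,1],M[0,1]))
    t=y if jaw is None else jaw
    dy=(t-y+180)%360-180
    # target: straight down, jaw dir t ; choose branch given
    a=np.radians(t);Y=np.array([np.cos(a),np.sin(a),0]);Z=np.array([0,0,-1.]);X=np.cross(Y,Z)
    T=np.c_[X,Y,Z]; d=np.asarray(xyz)-p
    print('clk %.2f tcp'%s['clock'],p.round(4),'jaw %.1f'%y,'gap %.4f'%s['finger_gap'],'F',np.round(s['wrist_force'],2),'q',np.round(s['joint_pos'],2))
    print(' shift if before turn',(M.T@d*1000).round(1),' shift after turn',(T.T@d*1000).round(1),' rotvec to target',np.degrees(R.from_matrix(M.T@T).as_rotvec()).round(2))
E
python3 - <<'E'
from h import *
c=calibration('top')
print(back(c,[[170,240],[213,188],[383,195],[450,170],[430,195],[352,140],[380,270]],0).round(3))
go([.43,.21,.40],4.2)
E
```

```text
[[ 0.514  0.472  0.   ]
 [ 0.648  0.365  0.   ]
 [ 0.623 -0.069  0.   ]
 [ 0.688 -0.243  0.   ]
 [ 0.622 -0.188  0.   ]
 [ 0.771  0.007  0.   ]
 [ 0.433 -0.056  0.   ]]
clk 0.15 tcp [0.1867 0.5437 0.404 ] jaw 71.0 gap 0.0852 F [-0.25 -0.15  0.62] q [ 1.1   0.31  0.05  1.3  -0.    1.43]
 shift if before turn [-338.5 -236.6    4.3]  shift after turn [-350.6  218.2    4. ]  rotvec to target [-8.000e-02  4.000e-02  6.685e+01]
```

```bash
python3 -m crank '[[-42,-30,0,0,0,0,1],[-42,-30,0,0,0,0,1],[-42,-30,0,0,0,0,1],[-42,-30,0,0,0,0,1],[-42,-30,0,0,0,0,1],[-42,-30,0,0,0,0,1],[-42,-28,0,0,0,0,1],[-42,-28,0,0,0,0,1]]' 40; python3 - <<'E'
from h import *
go([.60,.218,.40],4.2)
cv2.imwrite('pics/w1.png',read_camera('wrist'))
E
```

```text
clock: 1.15
tcp_pos: [0.4286, 0.21, 0.4046]
orientation: [-0.0, 0.165, 0.986, 0.0]
wrist_force: [0.3, 0.3, 0.5]
finger_gap: 0.0853
clk 1.15 tcp [0.4286 0.21   0.4046] jaw 71.0 gap 0.0853 F [0.32 0.31 0.45] q [ 0.29  0.12 -0.2   1.25  0.    0.62]
 shift if before turn [-159.5   63.3    4.6]  shift after turn [ -4.6 171.6   4.6]  rotvec to target [ 0.000e+00 -1.000e-02  6.684e+01]
```

View pics/w1.png

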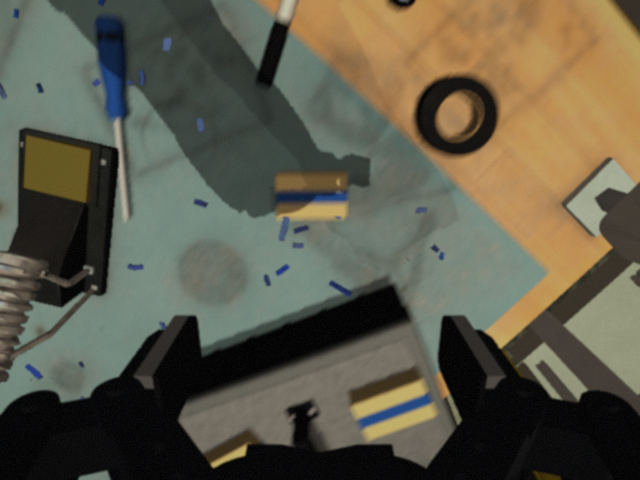

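```bash
python3 - <<'E'
import cv2
t=cv2.imread('pics/w1.png')
a=cv2.resize(t[160:230,260:360],None,fx=5,fy=5,interpolation=cv2.INTER_CUBIC)
b=cv2.resize(t[365:445,340:440],None,fx=5,fy=5,interpolation=cv2.INTER_CUBIC)
cv2.imwrite('pics/w1z.png',cv2.vconcat([a,b]))
E
```

```text
(no output)
```

View pics/w1z.png

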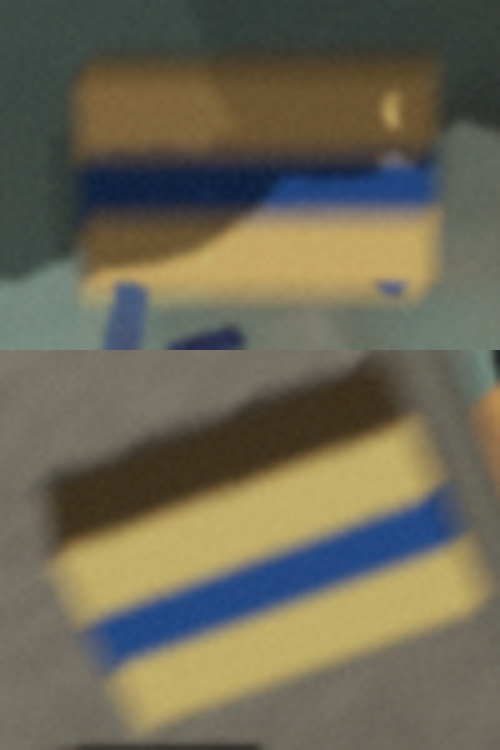

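```bash
cat >> h.py <<'E'
def quad(c,pts,z,off,f,lab=''):
    uv=(np.array(pts,float)+.5)/f-.5+np.array(off)
    P=back(c,uv,z)[:,:2]; e=[np.linalg.norm(P[i]-P[(i+1)%4])*1000 for i in range(4)]
    d=(P[0]-P[1])+(P[3]-P[2])
    print(lab,P.mean(0).round(4),np.round(e,1),'long deg',np.degrees(np.arctan2(d[1],d[0])).round(1))
E
python3 - <<'E'
from h import *
c=calibration('wrist'); E=c['extrinsics']; print(-E[:3,:3].T@E[:3,3])
quad(c,[(75,65),(438,62),(437,298),(85,300)],.018,(260,160),5,'base')
quad(c,[(55,550-350),(420,415-350),(490,600-350),(135,735-350)],.098,(340,365),5,'A')
E
```

```text
[0.35636311 0.23164844 0.373836  ]
base [0.4272 0.1993] [62.1 41.8 62.3 41.7] long deg -108.8
A [0.6006 0.2112] [62.6 39.6 63.8 41.4] long deg -84.1
```

```bash
python3 - <<'E'
from h import *
c=calibration('scene')
s=cv2.imread('pics/scene0.png')
a=cv2.resize(s[238:285,218:260],None,fx=10,fy=10,interpolation=cv2.INTER_CUBIC)
b=cv2.resize(s[170:217,278:320],None,fx=10,fy=10,interpolation=cv2.INTER_CUBIC)
cv2.imwrite('pics/s0z.png',cv2.hconcat([a,b]))
E
```

```text
(no output)
```

View pics/s0z.png

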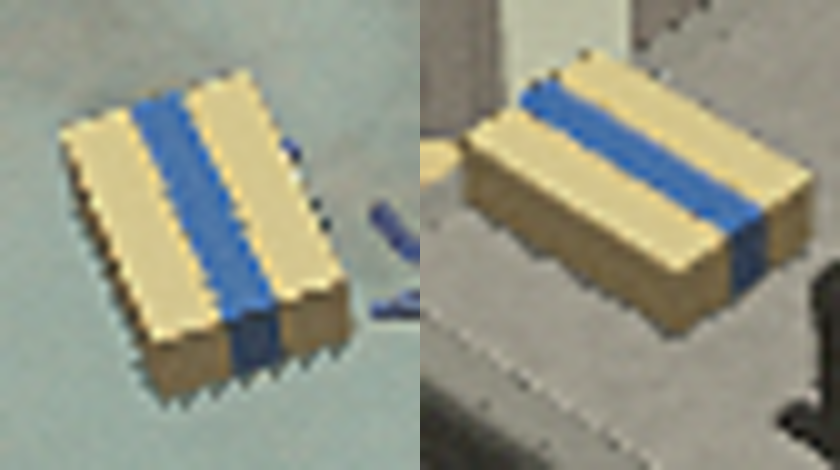

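```bash
python3 - <<'E'
from h import *
c=calibration('scene')
quad(c,[(62,133),(152,342),(348,285),(245,70)],.018,(218,238),10,'base')
quad(c,[(48,143),(262,270),(393,178),(170,50)],.098,(278,170),10,'A')
t=calibration('top');E=t['extrinsics'];print(-E[:3,:3].T@E[:3,3])
E
```

```text
base [0.4223 0.2055] [59.9 39.4 63.  39. ] long deg 71.7
A [0.5953 0.2173] [58.9 37.9 61.6 38. ] long deg 96.4
[0.31562659 0.06408954 1.23079414]
```

```bash
python3 -m crank '[[0,0,5,0,0,8.25,1],[0,0,5,0,0,8.25,1],[0,0,5,0,0,8.25,1],[0,0,5,0,0,8.25,1],[0,0,5,0,0,8.25,1],[0,0,5,0,0,8.25,1],[0,0,5,0,0,8.25,1],[0,0,5,0,0,8.25,1]]'; python3 - <<'E'
from h import *
go([.596,.2178,.30],5)
E
```

```text
clock: 2.2
tcp_pos: [0.4276, 0.2116, 0.3643]
orientation: [-0.0, 0.677, 0.736, -0.0]
wrist_force: [-0.0, 0.3, 0.5]
finger_gap: 0.0854
clk 2.20 tcp [0.4276 0.2116 0.3643] jaw 4.8 gap 0.0854 F [-0.03  0.28  0.47] q [ 0.29  0.14 -0.27  1.15  0.    1.78]
 shift if before turn [ -7.9 168.3  64.2]  shift after turn [ -8.5 168.2  64.3]  rotvec to target [-0.04  0.   -0.22]
```

```bash
python3 -m crank '[[-2,30,8,0,0,0,1],[-2,30,8,0,0,0,1],[-2,30,10,0,0,0,1],[-2,30,12,0,0,0,1],[0,28,13,0,0,0,1],[0,20,13,0,0,0,1],[0,0,10,0,0,0,1],[0,0,0,0,0,0,1]]'; python3 - <<'E'
from h import *
go([.596,.2178,.256],5)
for n in('wrist','scene','top'): cv2.imwrite(f'pics/{n}2.png',read_camera(n))
E
```

```text
clock: 3.2
tcp_pos: [0.5948, 0.2183, 0.2893]
orientation: [-0.001, 0.675, 0.738, -0.001]
wrist_force: [0.2, 0.1, 0.8]
finger_gap: 0.0856
clk 3.20 tcp [0.5948 0.2183 0.2893] jaw 5.1 gap 0.0856 F [0.24 0.07 0.82] q [0.23 0.48 0.01 1.1  0.   1.71]
 shift if before turn [-0.6  1.3 33.3]  shift after turn [-0.6  1.2 33.3]  rotvec to target [-0.2   0.02  0.06]
```

View pics/wrist2.png

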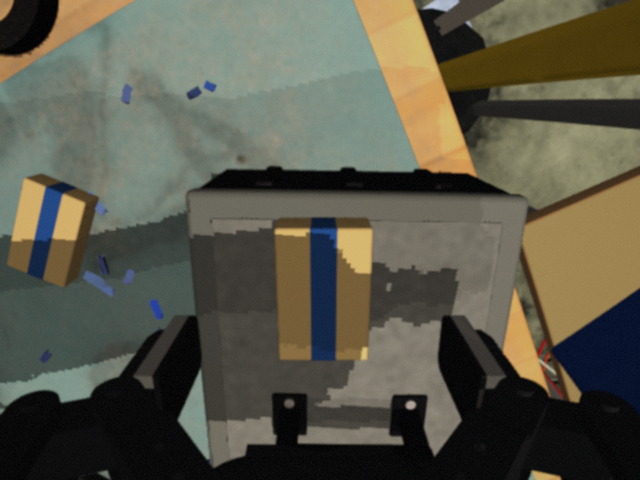

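View pics/scene2.png

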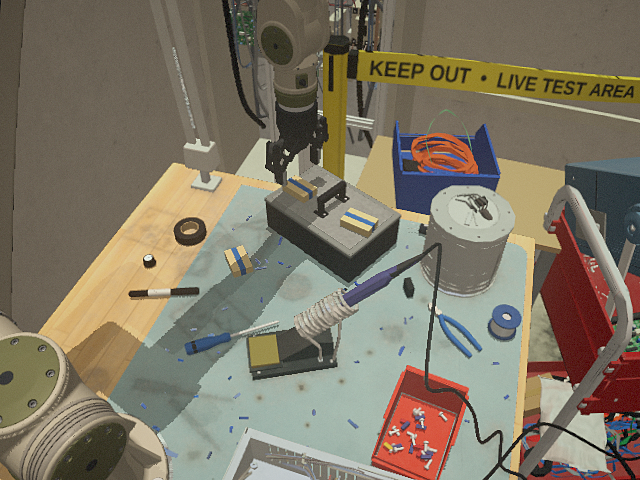

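```bash
python3 - <<'E'
from h import *
c=calibration('wrist');p=get_state()['tcp_pos']
print(proj(c,[[p[0],p[1],.098],[p[0],p[1],.08],[p[0],p[1],p[2]-.155]]))
quad(c,[(276,228),(279,360),(367,360),(372,228)],.098,(0,0),1,'A')
t=cv2.imread('pics/scene2.png')
cv2.imwrite('pics/s2z.png',cv2.resize(t[120:220,240:350],None,fx=6,fy=6,interpolation=cv2.INTER_CUBIC))
E
```

```text
[[321.63439392 295.02635932]
 [321.37273588 278.41983768]
 [322.39749719 343.57029937]]
A [0.5962 0.2173] [62.7 40.1 62.7 39.1] long deg 94.9
```

View pics/s2z.png

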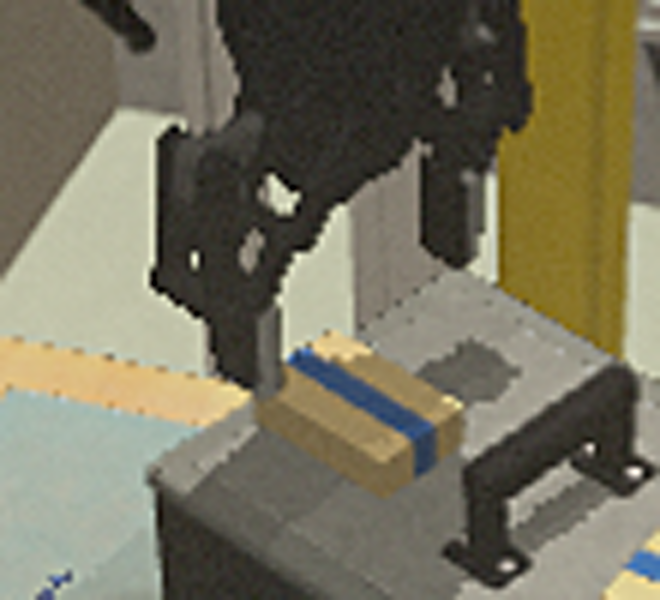

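```bash
python3 -m crank '[[0,0,10,0,0,0,1],[0,1,10,0,0,0,1],[0,0,10,0,0,0,1],[0,0,7,0,0,0,1],[0,0,0,0,0,0,0.65],[0,0,0,0,0,0,0.55],[0,0,0,0,0,0,0.55],[0,0,0,0,0,0,0.55]]' 40; python3 - <<'E'
from h import *
go([.596,.2178,.252],5)
for n in('wrist','scene'): cv2.imwrite(f'pics/{n}3.png',read_camera(n))
t=cv2.imread('pics/scene3.png')
cv2.imwrite('pics/s3z.png',cv2.resize(t[120:220,240:350],None,fx=6,fy=6,interpolation=cv2.INTER_CUBIC))
E
```

```text
clock: 4.35
tcp_pos: [0.5971, 0.2185, 0.2541]
orientation: [0.0, 0.675, 0.738, 0.0]
wrist_force: [-0.2, 0.4, 0.2]
finger_gap: 0.0469
clk 4.35 tcp [0.5971 0.2185 0.2541] jaw 5.0 gap 0.0469 F [-0.23  0.44  0.24] q [ 0.22  0.51 -0.04  1.02  0.    1.71]
 shift if before turn [-0.6 -1.2  2.1]  shift after turn [-0.6 -1.2  2.1]  rotvec to target [ 0.04 -0.01  0.05]
```

View pics/s3z.png

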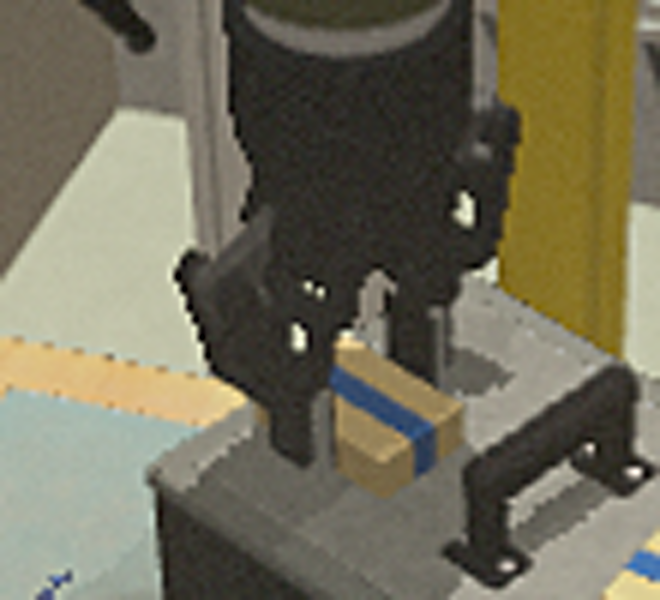

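View pics/wrist3.png

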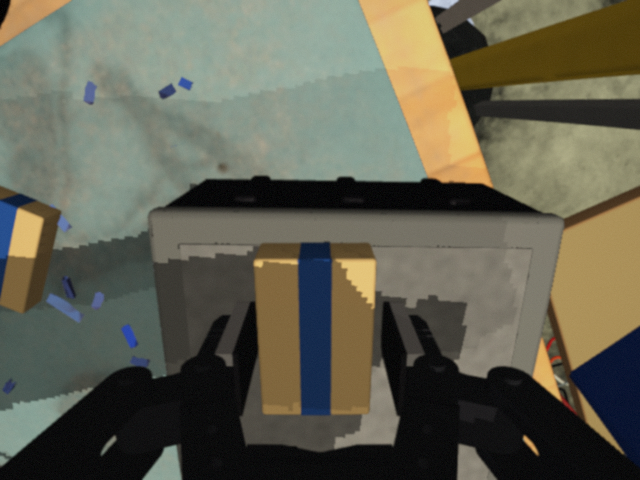

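```bash
python3 -m crank '[[0,-1,1,0,0,0,0.45],[0,0,0,0,0,0,0.3],[0,0,0,0,0,0,0.3],[0,0,0,0,0,0,0.3],[0,0,0,0,0,0,0.3],[0,0,0,0,0,0,0.3],[0,0,-5,0,0,0,0.3],[0,0,-5,0,0,0,0.3]]' 40; python3 - <<'E'
from h import *
go([.4228,.2058,.30],-18)
E
```

```text
clock: 5.45
tcp_pos: [0.5956, 0.2183, 0.2624]
orientation: [-0.0, 0.675, 0.738, -0.001]
wrist_force: [0.1, -0.6, -0.9]
finger_gap: 0.0393
clk 5.45 tcp [0.5956 0.2183 0.2624] jaw 5.0 gap 0.0393 F [ 0.06 -0.58 -0.89] q [ 0.22  0.5  -0.03  1.04  0.    1.71]
 shift if before turn [   2.8 -173.3  -37.4]  shift after turn [ -65.2 -160.5  -37.6]  rotvec to target [-9.000e-02  2.000e-02  2.305e+01]
```

```bash
python3 -m crank '[[0,0,-25,0,0,0,0.3],[0,-20,-20,0,0,0,0.3],[0,-28,0,0,0,4,0.3],[0,-28,0,0,0,4,0.3],[-5,-28,0,0,0,5,0.3],[-10,-25,0,0,0,5,0.3],[-20,-20,0,0,0,5,0.3],[-20,-10,0,0,0,0,0.3]]'; python3 - <<'E'
from h import *
go([.4228,.2058,.24],-18.3)
E
```

```text
clock: 6.45
tcp_pos: [0.4247, 0.1724, 0.3077]
orientation: [-0.0, 0.809, 0.588, -0.0]
wrist_force: [-0.4, -0.9, -0.3]
finger_gap: 0.0393
clk 6.45 tcp [0.4247 0.1724 0.3077] jaw -17.9 gap 0.0393 F [-0.37 -0.91 -0.27] q [ 0.21  0.15 -0.42  1.01  0.    2.09]
 shift if before turn [ 31.2 -12.   67.7]  shift after turn [ 31.1 -12.3  67.7]  rotvec to target [-0.05  0.02  0.36]
```

```bash
python3 -m crank '[[10,-4,0,0,0,0,0.3],[11,-4,0,0,0,0,0.3],[10,-4,12,0,0,0.4,0.3],[0,0,20,0,0,0,0.3],[0,0,20,0,0,0,0.3],[0,0,20,0,0,0,0.3],[0,0,10,0,0,0,0.3],[0,0,0,0,0,0,0.3]]'; python3 - <<'E'
from h import *
go([.4228,.2058,.191],-18.3)
for n in('wrist','scene','top'): cv2.imwrite(f'pics/{n}4.png',read_camera(n))
t=cv2.imread('pics/scene4.png');u=cv2.imread('pics/top4.png')
cv2.imwrite('pics/s4z.png',cv2.hconcat([cv2.resize(t[190:290,190:280],None,fx=4.4,fy=4.4,interpolation=cv2.INTER_CUBIC),cv2.resize(u[220:320,230:320],None,fx=4.4,fy=4.4,interpolation=cv2.INTER_CUBIC)]))
E
```

```text
clock: 7.45
tcp_pos: [0.424, 0.2062, 0.2247]
orientation: [-0.0, 0.811, 0.586, -0.001]
wrist_force: [0.2, -0.4, -1.0]
finger_gap: 0.0393
clk 7.45 tcp [0.424  0.2062 0.2247] jaw -18.3 gap 0.0393 F [ 0.19 -0.4  -1.02] q [ 0.28  0.26 -0.51  0.81  0.    2.17]
 shift if before turn [-0.7 -0.9 33.7]  shift after turn [-0.7 -1.  33.7]  rotvec to target [-0.1   0.06 -0.02]
```

View pics/s4z.png

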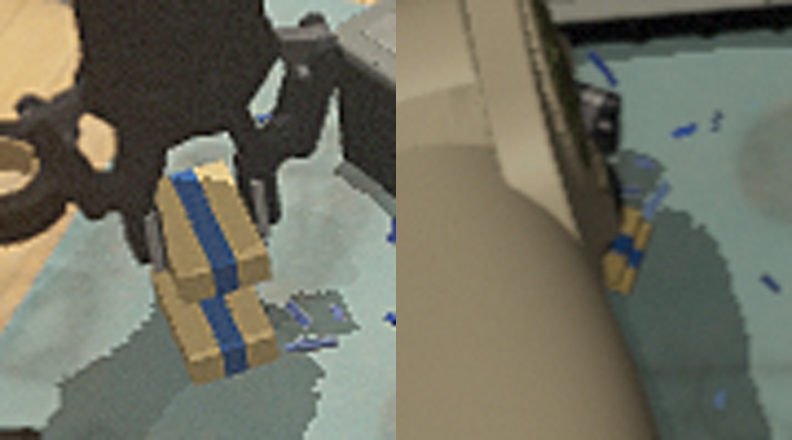

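View pics/wrist4.png

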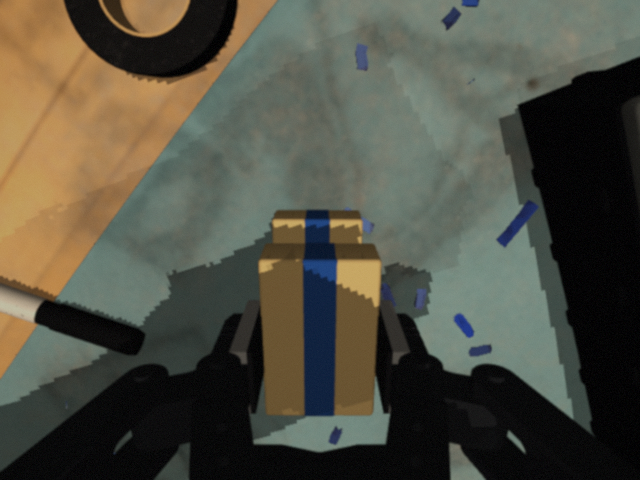

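```bash
python3 - <<'E'
from h import *
c=calibration('wrist');a=np.radians(-18.3);Y=np.array([np.cos(a),np.sin(a)]);X=np.array([-Y[1],Y[0]])
for uv,z in (((317,220),.018),((320,258),.0697),((320,414),.0697)):
    P=back(c,[uv],z)[0,:2]-get_state()['tcp_pos'][:2]; print('along long %.4f jaw %.4f'%(P@X,P@Y))
E
```

```text
along long 0.0291 jaw -0.0016
along long 0.0305 jaw -0.0004
along long -0.0315 jaw -0.0004
```

```bash
python3 -m crank '[[-1,-1,8,0,0,0,0.3],[0,0,8,0,0,0,0.3],[0,0,6,0,0,0,0.3],[0,0,4,0,0,0,0.3],[0,0,3,0,0,0,0.3],[0,0,2,0,0,0,0.3],[0,0,1,0,0,0,0.3],[0,0,0,0,0,0,0.3]]'; python3 - <<'E'
from h import *
go([.4228,.2058,.191],-18.3)
cv2.imwrite('pics/s5.png',cv2.resize(read_camera('scene')[190:290,190:280],None,fx=6,fy=6,interpolation=cv2.INTER_CUBIC))
E
```

```text
clock: 8.6
tcp_pos: [0.4231, 0.2052, 0.1937]
orientation: [0.0, 0.811, 0.585, 0.0]
wrist_force: [0.4, 0.0, -1.0]
finger_gap: 0.0392
clk 8.60 tcp [0.4231 0.2052 0.1937] jaw -18.4 gap 0.0392 F [ 0.35  0.05 -1.02] q [ 0.28  0.29 -0.55  0.73  0.    2.17]
 shift if before turn [ 0.5 -0.4  2.7]  shift after turn [ 0.5 -0.4  2.7]  rotvec to target [ 0.01 -0.01 -0.05]
```

View pics/s5.png

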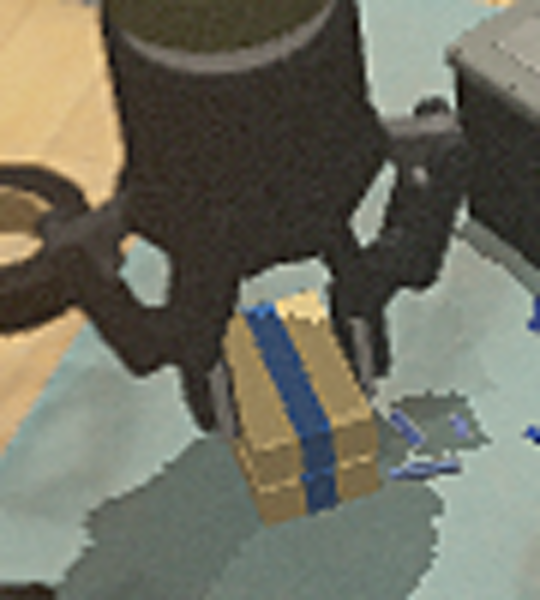

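```bash
python3 -m crank '[[0,0,1,0,0,0,0.3],[0,0,1,0,0,0,0.3],[0,0,0.5,0,0,0,0.3],[0,0,0,0,0,0,0.3],[0,0,0,0,0,0,0.3],[0,0,0,0,0,0,0.3],[0,0,0,0,0,0,0.3],[0,0,0,0,0,0,0.3]]'; python3 - <<'E'
from h import *
go([.4228,.2058,.191],-18.3)
E
```

```text
clock: 9.65
tcp_pos: [0.423, 0.2052, 0.1917]
orientation: [0.0, 0.811, 0.585, 0.0]
wrist_force: [-1.4, -0.4, 4.3]
finger_gap: 0.0393
clk 9.65 tcp [0.423  0.2052 0.1917] jaw -18.4 gap 0.0393 F [-1.45 -0.37  4.26] q [ 0.28  0.29 -0.55  0.72  0.    2.17]
 shift if before turn [ 0.5 -0.4  0.7]  shift after turn [ 0.5 -0.4  0.7]  rotvec to target [ 0.02 -0.02 -0.05]
```

```bash
python3 -m crank '[[0,0,0,0,0,0,0.5],[0,0,0,0,0,0,0.6],[0,0,0,0,0,0,0.75],[0,0,0,0,0,0,0.75],[0,0,-10,0,0,0,0.75],[0,0,-30,0,0,0,1],[0,0,-40,0,0,0,1],[0,0,-40,0,0,0,1]]'; python3 - <<'E'
from h import *
go([.616,.0686,.30],14.6)
cv2.imwrite('pics/w6.png',read_camera('wrist'))
cv2.imwrite('pics/s6.png',read_camera('scene'))
E
```

```text
clock: 10.65
tcp_pos: [0.4228, 0.2051, 0.313]
orientation: [0.0, 0.811, 0.585, 0.0]
wrist_force: [0.3, 0.8, -0.2]
finger_gap: 0.0853
clk 10.65 tcp [0.4228 0.2051 0.313 ] jaw -18.4 gap 0.0853 F [ 0.3   0.75 -0.19] q [ 0.28  0.16 -0.38  1.03  0.    2.17]
 shift if before turn [-68.8 226.3  13. ]  shift after turn [-180.8  152.5   13. ]  rotvec to target [ 2.000e-02 -1.000e-02 -3.295e+01]
```

View pics/w6.png

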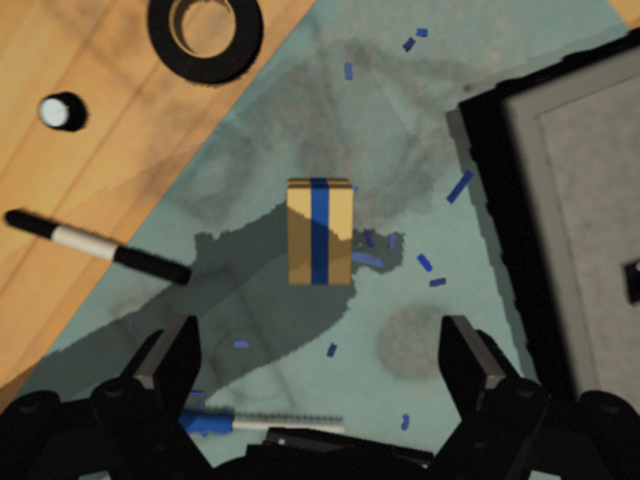

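View pics/s6.png

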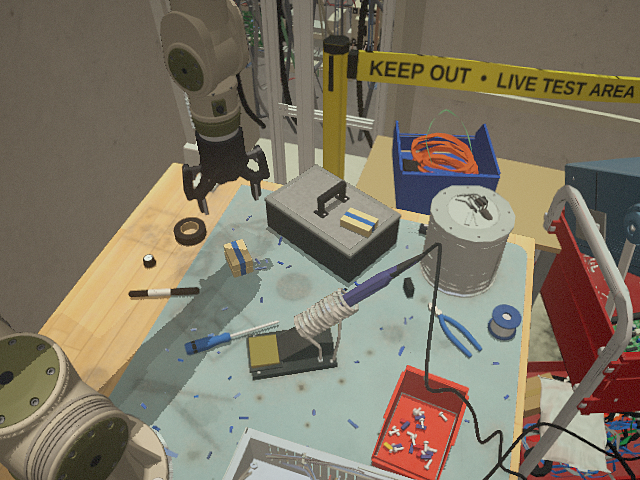

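```bash
python3 - <<'E'
from h import *
c=calibration('top');s=calibration('scene');w=calibration('wrist')
print(back(c,[[428,200],[390,260]],.21).round(3),back(c,[[428,200],[390,260]],.1).round(3),back(s,[[438,246],[345,300]],.21).round(3),back(s,[[438,246],[345,300]],.1).round(3))
quad(w,[(287,188),(288,284),(352,284),(351,188)],.036,(0,0),1,'stack')
t=cv2.imread('pics/s6.png')
cv2.imwrite('pics/s6z.png',cv2.resize(t[195:245,330:390],None,fx=10,fy=10,interpolation=cv2.INTER_CUBIC))
E
```

```text
[[ 0.559 -0.14   0.21 ]
 [ 0.434 -0.056  0.21 ]] [[ 0.585 -0.162  0.1  ]
 [ 0.446 -0.069  0.1  ]] [[ 0.575 -0.135  0.21 ]
 [ 0.399 -0.113  0.21 ]] [[ 0.669 -0.08   0.1  ]
 [ 0.46  -0.055  0.1  ]]
stack [0.4258 0.2044] [63.2 41.7 63.3 38.8] long deg 72.3
```

View pics/s6z.png

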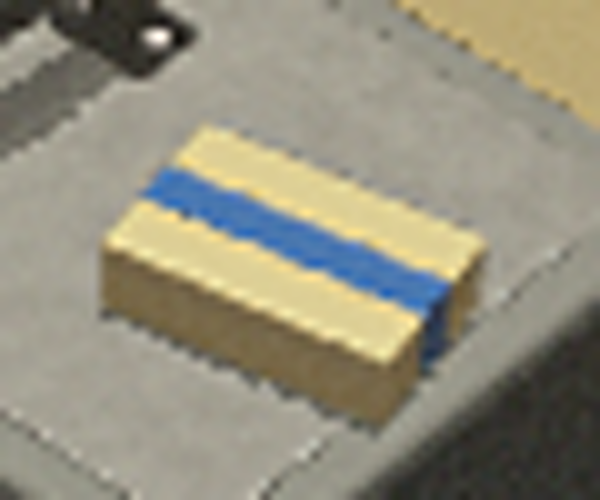

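```bash
python3 - <<'E'
from h import *
s=calibration('scene')
quad(s,[(105,243),(392,362),(485,243),(208,125)],.098,(330,195),10,'B')
go([.6155,.0686,.30],14.6)
E
python3 -m crank '[[0,0,0,0,0,-8,1],[0,0,0,0,0,-8,1],[0,0,0,0,0,-8,1],[0,0,0,0,0,-9,1],[-30,25,0,0,0,0,1],[-30,25,0,0,0,0,1],[-30,25,0,0,0,0,1],[-30,25,0,0,0,0,1]]' ; python3 - <<'E'
from h import *
go([.6155,.0686,.29],14.6)
E
```

```text
B [0.6158 0.0674] [61.2 37.4 60.9 39. ] long deg 105.7
clk 10.75 tcp [0.4247 0.2057 0.3162] jaw -18.4 gap 0.0855 F [ 0.91  1.17 -0.27] q [ 0.28  0.16 -0.38  1.03  0.    2.17]
 shift if before turn [-70.1 224.2  17.5]  shift after turn [-180.8  150.1   16.2]  rotvec to target [  0.49  -0.16 -32.95]
clock: 11.75
tcp_pos: [0.5508, 0.1136, 0.3109]
orientation: [-0.0, 0.611, 0.791, -0.0]
wrist_force: [-0.2, 0.3, -0.0]
finger_gap: 0.0853
clk 11.75 tcp [0.5508 0.1136 0.3109] jaw 14.6 gap 0.0853 F [-0.22  0.26 -0.01] q [ 0.06  0.33 -0.16  1.08  0.    1.38]
 shift if before turn [-59.9  51.2  20.9]  shift after turn [-59.8  51.2  20.9]  rotvec to target [-0.02 -0.01  0.05]
```

```bash
python3 -m crank '[[-20,17,7,0,0,0,1],[-20,17,7,0,0,0,1],[-20,17,7,0,0,0,1],[0,0,0,0,0,0,1],[0,0,0,0,0,0,1],[0,0,0,0,0,0,1],[0,0,0,0,0,0,1],[0,0,0,0,0,0,1]]' ; python3 - <<'E'
from h import *
c=calibration('wrist')
cv2.imwrite('pics/w7.png',read_camera('wrist'))
go([.6155,.0684,.2525],15)
E
```

```text
clock: 12.75
tcp_pos: [0.6144, 0.0696, 0.2906]
orientation: [0.0, 0.611, 0.792, 0.0]
wrist_force: [-0.2, -0.4, 0.6]
finger_gap: 0.0852
clk 12.80 tcp [0.6144 0.0695 0.2905] jaw 14.7 gap 0.0853 F [0.19 0.3  1.15] q [-0.02  0.45 -0.04  1.08  0.    1.3 ]
 shift if before turn [-1.4  0.7 38. ]  shift after turn [-1.4  0.7 38. ]  rotvec to target [ 0.02  0.   -0.33]
```

View pics/w7.png

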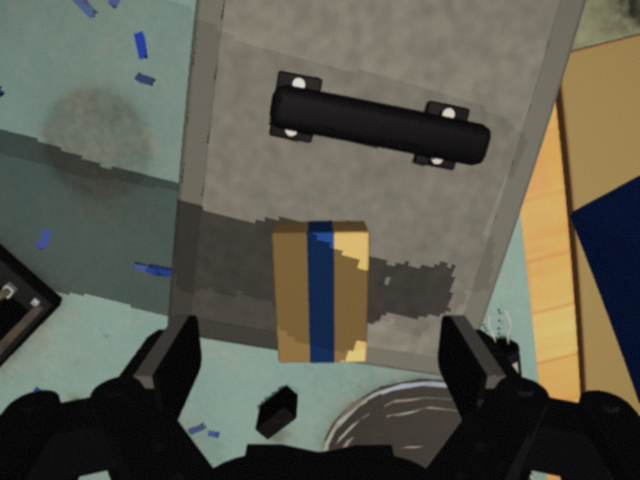

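```bash
python3 - <<'E'
from h import *
w=calibration('wrist');t=calibration('top')
print(back(w,[[420,381],[335,440]],.14).round(3), back(t,[[398,118],[364,130],[431,130],[398,152]],.14).round(3),back(t,[[398,180]],0))
quad(w,[(272,230),(279,361),(367,361),(369,230)],.098,(0,0),1,'B')
E
```

```text
[[0.65  0.066 0.14 ]
 [0.628 0.034 0.14 ]] [[ 0.772 -0.094  0.14 ]
 [ 0.743 -0.015  0.14 ]
 [ 0.742 -0.17   0.14 ]
 [ 0.689 -0.091  0.14 ]] [[ 0.66218561 -0.10800939  0.        ]]
B [0.6148 0.0682] [62.  40.  62.1 39.4] long deg 105.8
```

```bash
python3 -m crank '[[-1,0,12,0,0,-0.5,1],[0,0,12,0,0,0,1],[0,0,10,0,0,0,0.8],[0,0,4,0,0,0,0.6],[0,0,0,0,0,0,0.55],[0,0,0,0,0,0,0.55],[0,0,0,0,0,0,0.55],[0,0,0,0,0,0,0.55]]' 40; python3 - <<'E'
from h import *
go([.615,.0682,.2525],15.2)
cv2.imwrite('pics/w8.png',read_camera('wrist'))
E
```

```text
clock: 13.8
tcp_pos: [0.6149, 0.0683, 0.2524]
orientation: [0.0, 0.608, 0.794, 0.0]
wrist_force: [0.3, 0.9, 0.8]
finger_gap: 0.047
clk 13.80 tcp [0.6149 0.0683 0.2524] jaw 15.1 gap 0.0470 F [0.28 0.93 0.76] q [-0.02  0.48 -0.09  1.    0.    1.29]
 shift if before turn [-0.1  0.1 -0.1]  shift after turn [-0.1  0.1 -0.1]  rotvec to target [ 0.02  0.   -0.05]
```

View pics/w8.png

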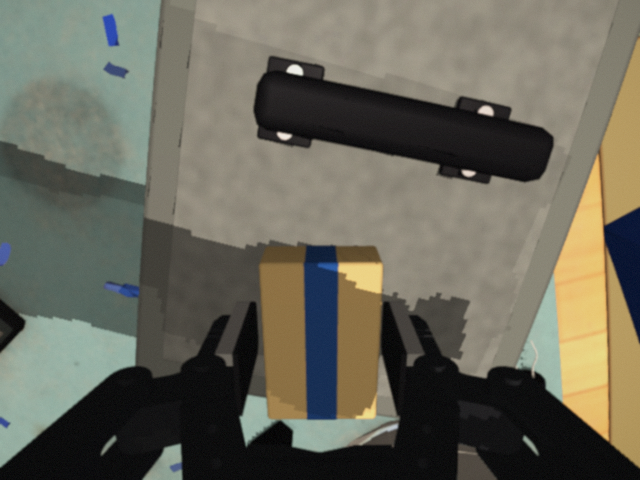

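Well centred; close and lift.

```bash
python3 -m crank '[[0,0,0,0,0,0,0.45],[0,0,0,0,0,0,0.3],[0,0,0,0,0,0,0.3],[0,0,0,0,0,0,0.3],[0,0,0,0,0,0,0.3],[0,0,-5,0,0,0,0.3],[0,0,-25,0,0,0,0.3],[0,0,-30,0,0,0,0.3]]' 40; python3 - <<'E'
from h import *
go([.4228,.2052,.30],-18.4)
E
```

```text
clock: 14.85
tcp_pos: [0.6144, 0.0683, 0.3117]
orientation: [-0.001, 0.608, 0.794, -0.001]
wrist_force: [0.3, 0.2, -0.6]
finger_gap: 0.0391
clk 14.85 tcp [0.6144 0.0683 0.3117] jaw 15.1 gap 0.0391 F [ 0.34  0.22 -0.65] q [-0.02  0.44 -0.    1.13  0.    1.29]
 shift if before turn [ 182.2 -149.1   12.2]  shift after turn [  69.5 -225.    11.7]  rotvec to target [-1.700e-01 -1.000e-02  3.354e+01]
```

```bash
python3 -m crank '[[0,-10,-30,0,0,0,0.3],[26,-20,0,0,0,0,0.3],[26,-20,0,0,0,0,0.3],[26,-20,0,0,0,0,0.3],[26,-20,0,0,0,0,0.3],[26,-20,0,0,0,0,0.3],[26,-20,0,0,0,0,0.3],[26,-19,0,0,0,0,0.3]]'; python3 -m crank '[[0,0,10,0,0,8.5,0.3],[0,0,10,0,0,8.5,0.3],[0,0,20,0,0,8.5,0.3],[0,0,20,0,0,8,0.3],[0,0,20,0,0,0,0.3],[0,0,10,0,0,0,0.3],[0,0,0,0,0,0,0.3],[0,0,0,0,0,0,0.3]]'; python3 - <<'E'
from h import *
go([.4228,.2052,.209],-18.4)
E
```

```text
clock: 15.85
tcp_pos: [0.4224, 0.2055, 0.342]
orientation: [-0.0, 0.608, 0.794, -0.0]
wrist_force: [0.3, 0.0, -0.4]
finger_gap: 0.0392
clock: 16.85
tcp_pos: [0.4238, 0.2051, 0.2528]
orientation: [0.0, 0.811, 0.585, 0.0]
wrist_force: [0.7, -0.2, -0.1]
finger_gap: 0.039
clk 16.85 tcp [0.4238 0.2051 0.2528] jaw -18.4 gap 0.0390 F [ 0.69 -0.23 -0.12] q [ 0.28  0.22 -0.47  0.88  0.    2.17]
 shift if before turn [-0.3 -1.  43.8]  shift after turn [-0.2 -1.  43.8]  rotvec to target [ 0.04 -0.03  0.05]
```

```bash
python3 - <<'E'
from h import *
cv2.imwrite('pics/w9.png',read_camera('wrist'))
E
```

```text
(no output)
```

View pics/w9.png

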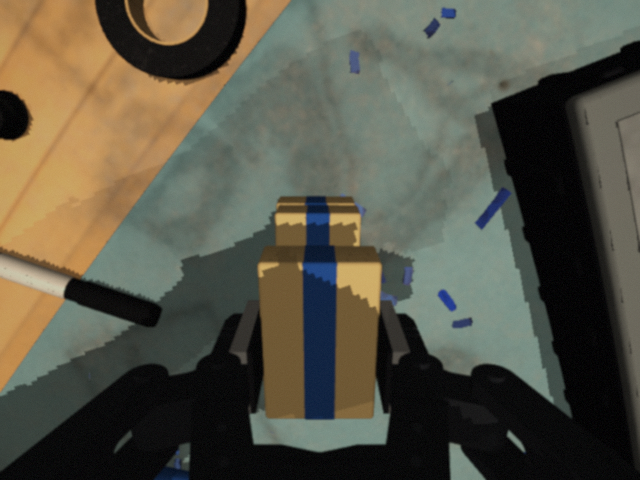

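```bash
python3 - <<'E'
from h import *
c=calibration('wrist');a=np.radians(-18.4);Y=np.array([np.cos(a),np.sin(a)]);X=np.array([-Y[1],Y[0]])
p=get_state()['tcp_pos']
for uv,z in (((318,211.5),.036),((320,262),p[2]-.1724+.018),((320,418),p[2]-.1724+.018)):
    P=back(c,[uv],z)[0,:2]-p[:2]; print('along long %.4f jaw %.4f'%(P@X,P@Y))
E
```

```text
along long 0.0308 jaw -0.0011
along long 0.0299 jaw -0.0004
along long -0.0315 jaw -0.0003
```

```bash
python3 -m crank '[[0.5,-1,12,0,0,0,0.3],[0,0,12,0,0,0,0.3],[0,0,8,0,0,0,0.3],[0,0,5,0,0,0,0.3],[0,0,3,0,0,0,0.3],[0,0,1.5,0,0,0,0.3],[0,0,0,0,0,0,0.3],[0,0,0,0,0,0,0.3]]'; python3 - <<'E'
from h import *
go([.4228,.2052,.2084],-18.4)
cv2.imwrite('pics/s10.png',cv2.resize(read_camera('scene')[190:290,190:280],None,fx=6,fy=6,interpolation=cv2.INTER_CUBIC))
E
```

```text
clock: 17.9
tcp_pos: [0.4228, 0.2058, 0.2109]
orientation: [0.0, 0.811, 0.585, 0.0]
wrist_force: [0.7, -0.1, -0.2]
finger_gap: 0.0395
clk 17.90 tcp [0.4228 0.2058 0.2109] jaw -18.4 gap 0.0395 F [ 0.7  -0.11 -0.22] q [ 0.28  0.27 -0.53  0.77  0.    2.17]
 shift if before turn [-0.6  0.2  2.5]  shift after turn [-0.6  0.2  2.5]  rotvec to target [ 0.02 -0.02  0.05]
```

View pics/s10.png

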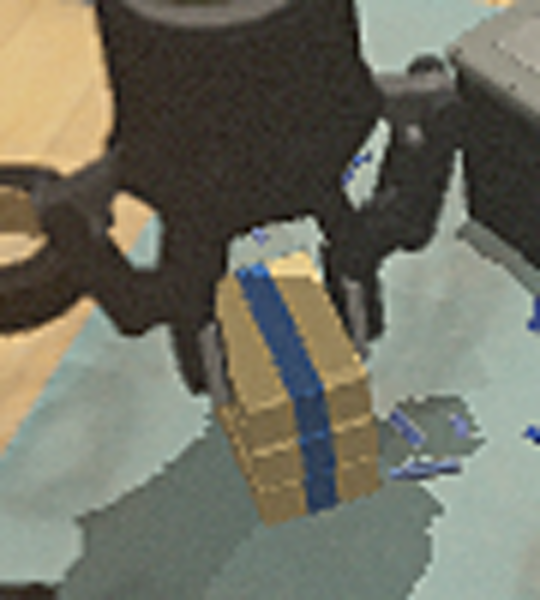

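```bash
python3 -m crank '[[0,0,1,0,0,0,0.3],[0,0,1,0,0,0,0.3],[0,0,0.5,0,0,0,0.3],[0,0,0,0,0,0,0.3],[0,0,0,0,0,0,0.3],[0,0,0,0,0,0,0.3],[0,0,0,0,0,0,0.3],[0,0,0,0,0,0,0.3]]'
```

```text
clock: 18.95
tcp_pos: [0.4227, 0.2058, 0.2085]
orientation: [0.0, 0.811, 0.585, 0.0]
wrist_force: [-1.2, 0.3, 5.9]
finger_gap: 0.0389
```

Seated (6 N). Release and rise.

```bash
python3 -m crank '[[0,0,0,0,0,0,0.5],[0,0,0,0,0,0,0.6],[0,0,0,0,0,0,0.75],[0,0,0,0,0,0,0.75],[0,0,-10,0,0,0,0.75],[0,0,-30,0,0,0,0.8],[0,0,-35,0,0,0,0.8],[0,0,-40,0,0,0,0.8]]'; python3 -m crank '[[0,0,-10,0,0,-8,0.8],[0,0,-10,0,0,-10,0.8],[0,0,0,0,0,-10,0.8],[0,0,0,0,0,-10,0.8],[0,0,0,0,0,-10,0.8],[0,0,0,0,0,-10,0.8],[0,0,0,0,0,-10,0.8],[0,0,0,0,0,-10,0.8]]'; python3 - <<'E'
from h import *
go([.6155,.1435,.35],94.3)
cv2.imwrite('pics/w11.png',read_camera('wrist'));cv2.imwrite('pics/s11.png',read_camera('scene'))
E
```

```text
clock: 19.95
tcp_pos: [0.4224, 0.2057, 0.3247]
orientation: [-0.0, 0.811, 0.585, -0.0]
wrist_force: [-0.7, 0.7, -0.1]
finger_gap: 0.0683
clock: 20.95
tcp_pos: [0.4226, 0.2058, 0.3439]
orientation: [0.0, 0.259, 0.966, 0.0]
wrist_force: [0.2, -0.8, 0.8]
finger_gap: 0.0681
clk 20.95 tcp [0.4226 0.2058 0.3439] jaw 60.0 gap 0.0681 F [ 0.17 -0.83  0.84] q [ 0.28  0.14 -0.33  1.1   0.    0.81]
 shift if before turn [-198.2   42.6   -6. ]  shift after turn [-187.7  -76.6   -6.1]  rotvec to target [ 2.000e-02  3.000e-02 -3.432e+01]
```

View pics/w11.png

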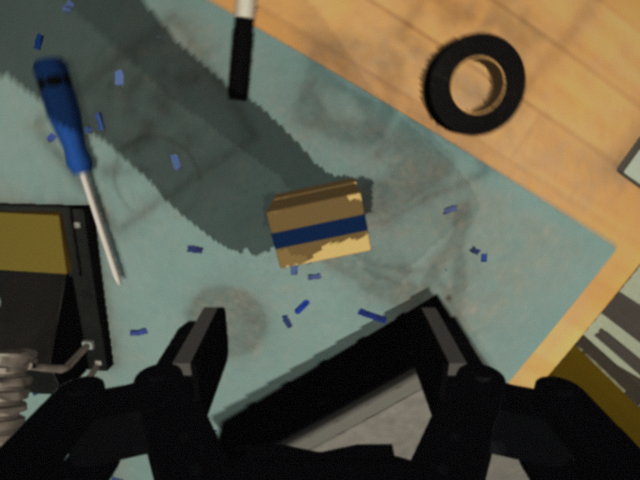

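View pics/s11.png

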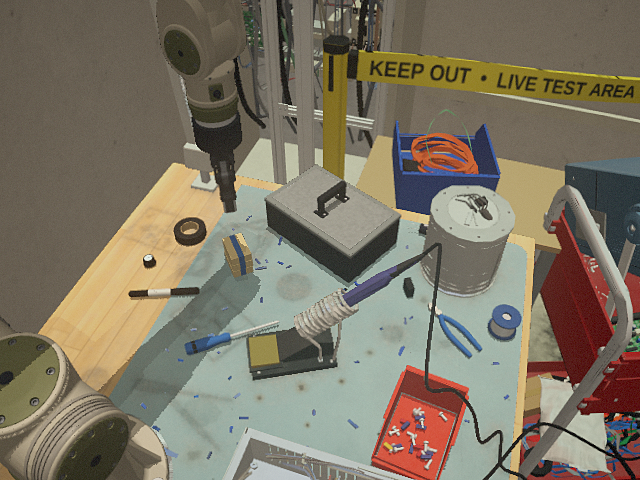

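```bash
python3 -m crank '[[0,0,0,0,0,-8.5,0.8],[0,0,0,0,0,-8.5,0.8],[0,0,0,0,0,-8.5,0.8],[0,0,0,0,0,-8.5,0.8],[-30,-12,0,0,0,0,0.8],[-30,-13,0,0,0,0,0.8],[-30,-13,0,0,0,0,0.8],[-30,-13,0,0,0,0,0.8]]'; python3 -m crank '[[-25,-13,5,0,0,0,0.8],[-22,-12,10,0,0,0,0.8],[-20,0,10,0,0,0,0.8],[0,0,5,0,0,0,0.8],[0,0,0,0,0,0,0.8],[0,0,0,0,0,0,0.8],[0,0,0,0,0,0,0.8],[0,0,0,0,0,0,0.8]]'; python3 - <<'E'
from h import *
go([.6155,.1435,.267],94.3)
c=calibration('wrist')
cv2.imwrite('pics/w12.png',read_camera('wrist'))
a=np.radians(4.2);X=np.array([np.cos(a),np.sin(a),0]);Y=np.array([-X[1],X[0],0])
C=np.array([.6155,.1435,.122])
print(proj(c,[C,C+.037*X,C-.037*X,C+.037*X+.007*Y,C-.037*X+.007*Y]).round(0))
E
```

```text
clock: 22.05
tcp_pos: [0.5466, 0.1621, 0.3437]
orientation: [0.0, -0.03, 1.0, 0.0]
wrist_force: [0.5, 0.1, 0.2]
finger_gap: 0.0683
clock: 23.05
tcp_pos: [0.6139, 0.142, 0.3137]
orientation: [0.0, -0.032, 0.999, 0.0]
wrist_force: [0.3, 0.4, -0.7]
finger_gap: 0.0685
clk 23.05 tcp [0.6139 0.142  0.3137] jaw 93.6 gap 0.0685 F [ 0.34  0.44 -0.66] q [0.1  0.46 0.03 1.15 0.   0.04]
 shift if before turn [-1.6  1.4 46.7]  shift after turn [-1.7  1.4 46.7]  rotvec to target [ 0.01  0.04 -0.65]
[[324. 304.]
 [324. 376.]
 [323. 220.]
 [340. 376.]
 [341. 220.]]
```

View pics/w12.png

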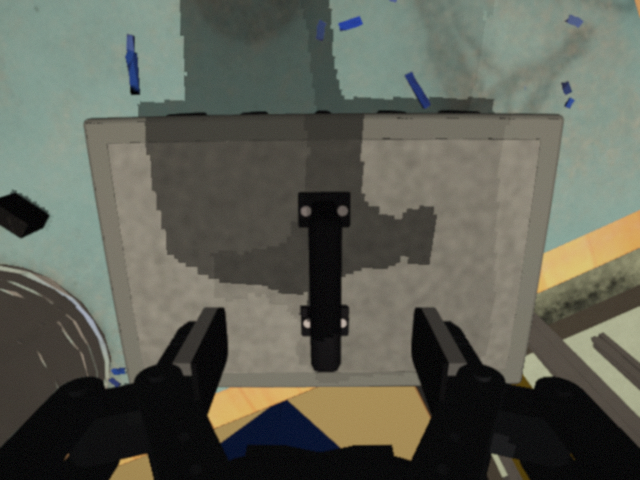

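```bash
python3 -m crank '[[0,1.5,10,0,0,-0.6,0.8],[0,0,12,0,0,0,0.8],[0,0,12,0,0,0,0.7],[0,0,8,0,0,0,0.6],[0,0,4,0,0,0,0.5],[0,0,0,0,0,0,0.4],[0,0,0,0,0,0,0.35],[0,0,0,0,0,0,0.35]]' 90; python3 - <<'E'
from h import *
go([.613,.1437,.267],94.3)
cv2.imwrite('pics/w13.png',read_camera('wrist'));cv2.imwrite('pics/s13.png',cv2.resize(read_camera('scene')[100:260,240:420],None,fx=4,fy=3.7,interpolation=cv2.INTER_CUBIC))
E
```

```text
clock: 24.1
tcp_pos: [0.6143, 0.1434, 0.2677]
orientation: [0.001, -0.037, 0.999, 0.0]
wrist_force: [0.9, 0.1, 0.0]
finger_gap: 0.0299
clk 24.10 tcp [0.6143 0.1434 0.2677] jaw 94.2 gap 0.0299 F [0.94 0.08 0.02] q [ 0.1   0.49 -0.04  1.05  0.    0.03]
 shift if before turn [1.2 0.4 0.7]  shift after turn [1.2 0.4 0.7]  rotvec to target [ 0.01  0.06 -0.05]
```

View pics/w13.png

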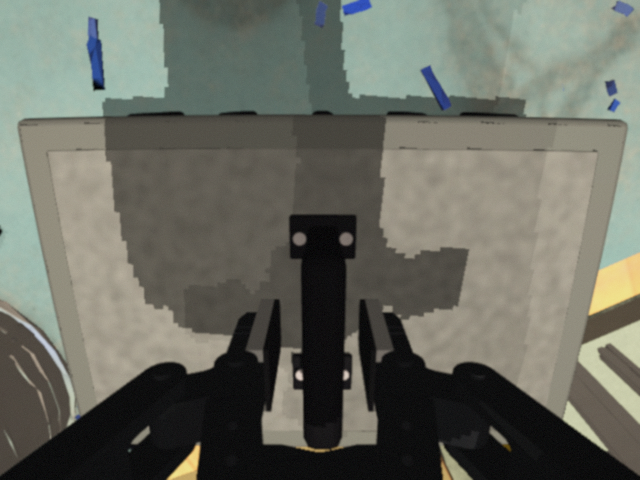

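View pics/s13.png

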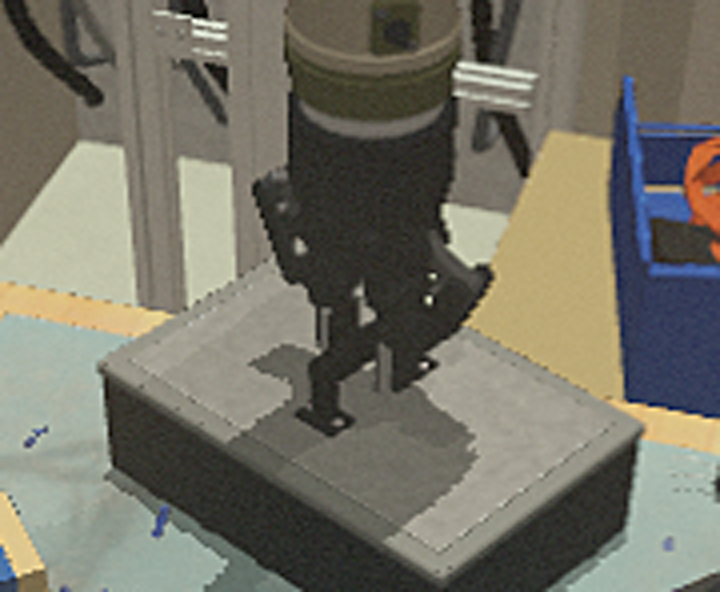

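```bash
python3 -m crank '[[0,1,0,0,0,0,0.3],[0,0,0,0,0,0,0.2],[0,0,0,0,0,0,0.1],[0,0,0,0,0,0,0.05],[0,0,0,0,0,0,0.05],[0,0,0,0,0,0,0.05],[0,0,0,0,0,0,0.05],[0,0,0,0,0,0,0.05]]' 100; python3 - <<'E'
from h import *
go([.613,.1437,.267],94.3)
E
```

```text
clock: 25.2
tcp_pos: [0.614, 0.1444, 0.2675]
orientation: [0.0, -0.037, 0.999, 0.0]
wrist_force: [-1.6, 0.7, 5.0]
finger_gap: 0.0128
clk 25.20 tcp [0.614  0.1444 0.2675] jaw 94.2 gap 0.0128 F [-1.62  0.69  4.99] q [ 0.1   0.49 -0.04  1.05  0.    0.03]
 shift if before turn [ 1.  -0.6  0.5]  shift after turn [ 1.  -0.6  0.5]  rotvec to target [ 0.01  0.02 -0.05]
```

Gripped (12.8 mm gap). Pull gently, 0.5 mm per row.

```bash
python3 -m crank '[[0,0,-0.5,0,0,0,0.05],[0,0,-0.5,0,0,0,0.05],[0,0,-0.5,0,0,0,0.05],[0,0,-0.5,0,0,0,0.05],[0,0,-0.5,0,0,0,0.05],[0,0,-0.5,0,0,0,0.05],[0,0,-0.5,0,0,0,0.05],[0,0,0,0,0,0,0.05]]'
```

```text
clock: 26.2
tcp_pos: [0.6137, 0.1442, 0.2702]
orientation: [-0.001, -0.037, 0.999, -0.0]
wrist_force: [1.4, 0.2, -13.6]
finger_gap: 0.0119
```

```bash
python3 -m crank '[[0,0,-0.5,0,0,0,0.05],[0,0,-0.5,0,0,0,0.05],[0,0,-0.5,0,0,0,0.05],[0,0,-0.5,0,0,0,0.05],[0,0,-0.5,0,0,0,0.05],[0,0,-0.5,0,0,0,0.05],[0,0,-0.5,0,0,0,0.05],[0,0,0,0,0,0,0.05]]'
```

```text
clock: 27.2
tcp_pos: [0.6142, 0.1444, 0.2747]
orientation: [0.0, -0.037, 0.999, 0.0]
wrist_force: [-0.8, 0.5, -6.3]
finger_gap: 0.0122
```

```bash
python3 -m crank '[[0,0,-1,0,0,0,0.05],[0,0,-1.5,0,0,0,0.05],[0,0,-2,0,0,0,0.05],[0,0,-2,0,0,0,0.05],[0,0,-2,0,0,0,0.05],[0,0,-2,0,0,0,0.05],[0,0,-1.5,0,0,0,0.05],[0,0,-1,0,0,0,0.05]]'; python3 -m crank '[[0,0,0,0,0,0,0.05],[0,0,0,0,0,0,0.05],[0,0,0,0,0,0,0.05],[0,0,0,0,0,0,0.05],[0,0,0,0,0,0,0.05],[0,0,0,0,0,0,0.05],[0,0,0,0,0,0,0.05],[0,0,0,0,0,0,0.05]]';python3 - <<'E'
from h import *
go([.613,.1437,.2875],94.2)
cv2.imwrite('pics/s14.png',cv2.resize(read_camera('scene')[100:300,200:420],None,fx=3.6,fy=3,interpolation=cv2.INTER_CUBIC));cv2.imwrite('pics/w14.png',read_camera('wrist'))
E
```

```text
clock: 28.2
tcp_pos: [0.614, 0.1443, 0.2873]
orientation: [0.0, -0.037, 0.999, 0.0]
wrist_force: [-0.1, -0.3, -3.4]
finger_gap: 0.0123
clock: 29.2
tcp_pos: [0.614, 0.1443, 0.2872]
orientation: [0.0, -0.037, 0.999, 0.0]
wrist_force: [-0.6, -0.7, -2.9]
finger_gap: 0.0122
clk 29.20 tcp [0.614  0.1443 0.2872] jaw 94.2 gap 0.0122 F [-0.58 -0.69 -2.94] q [ 0.1   0.47 -0.01  1.09  0.    0.03]
 shift if before turn [ 1.  -0.6 -0.3]  shift after turn [ 1.  -0.6 -0.3]  rotvec to target [0.   0.01 0.05]
```

View pics/s14.png

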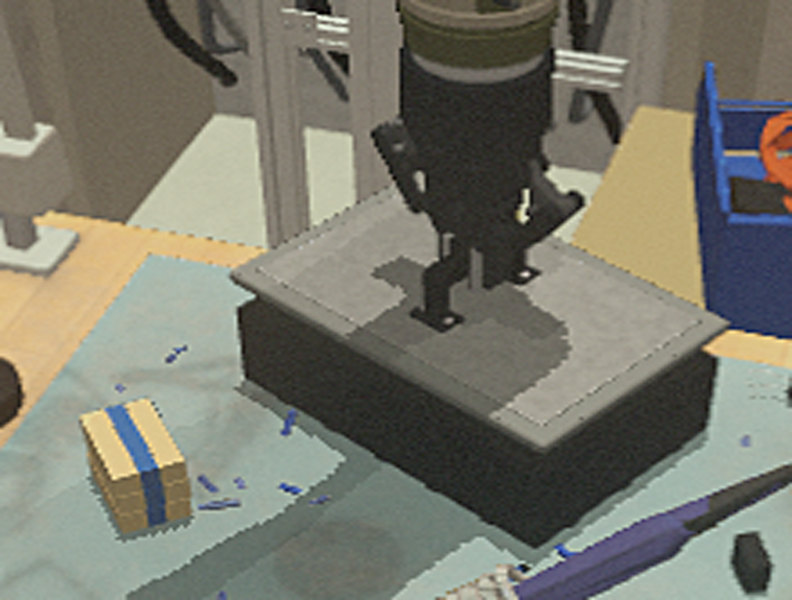

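View pics/w14.png

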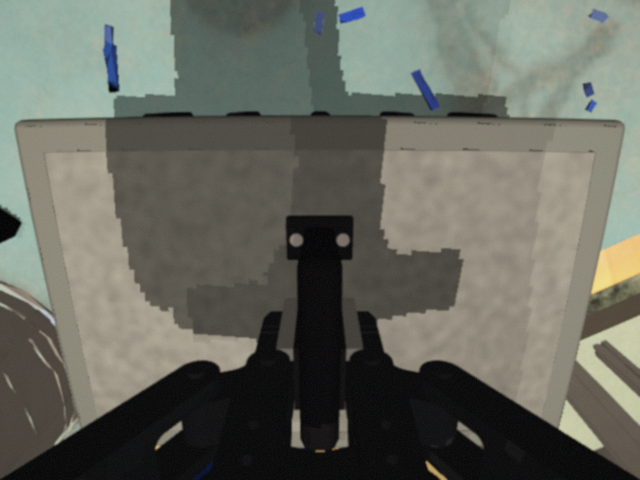

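```bash
python3 -c "
from workcell import *
print(hand_in())"
```

```text
the job is handed in; nothing more can be done
None
```

I stacked both cartons on the bench carton, broke the lid's seal with a slow pull on the handle, and handed the job in at about 29 s, with the lid held open in the fingers. The hand-in gave no verdict.

**Last checks:**
- **Column:** the scene picture shows the three cartons as one straight column. Offsets measured just before each placing were about 1–2 mm, and I corrected them.
- **Lid:** it rose about 20 mm, judging by how far the tool moved. It looked level and centred in the pictures and had not slipped in the fingers. The steady load was 2.9 N, which matches its 0.3 kg, so it is not resting on the tub.
- **Seal:** the highest pull I read was about 13.6 N, and the lid came free without jerking.
- **Bystanders:** I never went near them, and the relay, tape roll and pliers looked undisturbed in the full scene picture taken before the lid was lifted. I did not measure their positions again at the end.

**One disagreement:** my first wrist-camera measurement was off from the other two cameras by about 4 mm and 7 mm, probably because the arm was still settling. I did not use it, and later wrist pictures agreed to about 1 mm at both carton pick-ups.

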